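# Set the valves of a filtration manifold

### The job

Get the three-place vacuum filtration manifold ready for the pump: its valve levers were left part-way, so turn the valve fully open (lever in line with its branch, pointing at the header pipe) at each station that carries a funnel, and fully shut (lever across its branch) at the station with only a bare filter base, which would otherwise suck air. Push each lever round from one side with a fingertip, without gripping it, and leave the funnels, the bare base and the other things on the bench where they stand.

Things in the scene. Friction and masses are not known exactly. Their poses are not given: they have to be found in the camera images.
- manifold: Fixed steel filtration manifold. Origin on the bench below the middle valve's stem; x points from header pipe to filter ports, y along the header to the left, z up. In this frame (mm): header pipe diameter 34 at x -75, top 92 high, y -230 to 245; three branches along x at y 140, 0, -140, valve stems at x 0, ports at x 110. Face-up gauge, 48 across, top 128 high, on the header at y -195.
- valve_left (a joint): angle of the left-hand (+y) valve's lever; stem at manifold x 0, y +140 mm. 0 = shut: lever across its branch, pointing to manifold +y. 1.571 = open: lever in line, pointing to manifold -x over the header. Grows counter-clockwise from above; hard stops at 0 and 1.571. Stays where left; turning takes about 0.25 N m (4 N at mid-grip).
- grip_left (a point): black sleeved grip of the left-hand (+y) valve's lever, 60 mm long, 16 wide, 11 thick. Origin at its centre, 65 mm from the stem's axis, 123 mm above the bench (underside 117.5); y axis outwards along the lever, z up. Below it all is free down to 92 mm above the bench, but for the valve's bonnet and lever hub within 25 mm of the stem (113 high).
- port_left (a point): centre of the top of the left-hand (+y) port cup (x 110, y +140, 115 high), where a filter holder stands.
- valve_mid (a joint): angle of the middle valve's lever; stem at manifold x 0, y 0 mm. 0 = shut: lever across its branch, pointing to manifold +y. 1.571 = open: lever in line, pointing to manifold -x over the header. Grows counter-clockwise from above; hard stops at 0 and 1.571. Stays where left; turning takes about 0.25 N m (4 N at mid-grip).
- grip_mid (a point): black sleeved grip of the middle valve's lever, 60 mm long, 16 wide, 11 thick. Origin at its centre, 65 mm from the stem's axis, 123 mm above the bench (underside 117.5); y axis outwards along the lever, z up. Below it all is free down to 92 mm above the bench, but for the valve's bonnet and lever hub within 25 mm of the stem (113 high).
- port_mid (a point): centre of the top of the middle port cup (x 110, y 0, 115 high), where a filter holder stands.
- valve_right (a joint): angle of the right-hand (-y) valve's lever; stem at manifold x 0, y -140 mm. 0 = shut: lever across its branch, pointing to manifold +y. 1.571 = open: lever in line, pointing to manifold -x over the header. Grows counter-clockwise from above; hard stops at 0 and 1.571. Stays where left; turning takes about 0.25 N m (4 N at mid-grip).
- grip_right (a point): black sleeved grip of the right-hand (-y) valve's lever, 60 mm long, 16 wide, 11 thick. Origin at its centre, 65 mm from the stem's axis, 123 mm above the bench (underside 117.5); y axis outwards along the lever, z up. Below it all is free down to 92 mm above the bench, but for the valve's bonnet and lever hub within 25 mm of the stem (113 high).
- port_right (a point): centre of the top of the right-hand (-y) port cup (x 110, y -140, 115 high), where a filter holder stands.
- funnel_a_mid (a point): a loose filter holder with its open steel funnel, standing in one of the ports: 62 across, 125 tall (top 240 above the bench). Point on its axis 60 above its foot.
- funnel_b_mid (a point): a loose filter holder with its open steel funnel, standing in one of the ports: 62 across, 125 tall (top 240 above the bench). Point on its axis 60 above its foot.
- bare_mid (a point): the loose filter holder without a funnel, standing in the remaining port: a low steel base with a white disc on top, 59 across, 36 tall. Point on its axis 18 above its foot.
- tube_rack: loose white rack of red-capped tubes, 75 x 125, 80 tall; origin at its underside. Bystander.
- sample_bottle: loose glass jar with a screw cap, 60 across, 115 tall; origin at its underside. Bystander.
- dish_stack: loose stack of three round glass dishes, 92 across, 45 tall; origin at its underside. Bystander.
- forceps: loose steel forceps lying flat, 125 long along x, 20 wide, 7 thick; origin near its centre on the bench. Bystander.

How it is judged (in metres and radians):
At the end, for the whole second after the job is handed in: The valve at each of the two stations with a funnel is open to within 0.09 rad (5 degrees) of its open stop, and the valve at the station with the bare base is shut to within 0.09 rad of its shut stop (((horizontal distance between bare_mid and port_left below 0.03 m and value of joint valve_left below 0.09 rad) or (horizontal distance between bare_mid and port_left above 0.08 m and value of joint valve_left above 1.481 rad)) and ((horizontal distance between bare_mid and port_mid below 0.03 m and value of joint valve_mid below 0.09 rad) or (horizontal distance between bare_mid and port_mid above 0.08 m and value of joint valve_mid above 1.481 rad)) and ((horizontal distance between bare_mid and port_right below 0.03 m and value of joint valve_right below 0.09 rad) or (horizontal distance between bare_mid and port_right above 0.08 m and value of joint valve_right above 1.481 rad))); the robot touches nothing.
It fails at once if a funnel or the bare filter base is lifted, shifted by more than 10 mm or tipped (distance of any of funnel_a_mid, funnel_b_mid, bare_mid from where it was at the start of the episode above 0.01 m or angle between any of funnel_a_mid, funnel_b_mid, bare_mid's own z axis and vertical above 0.15 rad).
It fails at once if another thing on the bench is lifted or moved by more than 15 mm (distance of any of tube_rack, sample_bottle, dish_stack, forceps from where it was at the start of the episode above 0.015 m).
It fails at once if a lever is taken between the fingers instead of being pushed from one side ((contact force between the fingers and valve_left above 1 N and x of the grasp point in the frame of grip_left between -0.004 and 0.004 m and y of the grasp point in the frame of grip_left between -0.045 and 0.045 m) or (contact force between the fingers and valve_mid above 1 N and x of the grasp point in the frame of grip_mid between -0.004 and 0.004 m and y of the grasp point in the frame of grip_mid between -0.045 and 0.045 m) or (contact force between the fingers and valve_right above 1 N and x of the grasp point in the frame of grip_right between -0.004 and 0.004 m and y of the grasp point in the frame of grip_right between -0.045 and 0.045 m)).
It also fails if it takes over 54 s, if anything falls off the work surface, if the arm or the gripper's body presses on something with over 40 N, if the wrist force passes 120 N, or if a joint passes its speed limit or range.

### The arm

A 6-joint arm with a two-finger parallel gripper is mounted at the origin on the work surface. World frame = base frame: x ahead of the robot, y to its left, z up, the work surface at z = 0. Lengths are in m, angles in degrees, forces in N, time in s.
With the tool pointing down it reaches from about 0.4 to 0.825 m from the base axis. Payload 7 kg.
Tool frame: the origin (TCP) lies between the finger pads; the fingertips stand 19 mm ahead of it and the grasp point (between the pads) is the TCP; z points along the fingers, y is the line along which they close (so a half turn about z gives the same grasp; the last joint's range is limited). The gripper opens to 88 mm and grips with 3 to 60 N. Pads are 19 mm wide; open, the fingers measure 130 mm over their backs; the gripper's body (78 mm by 193 mm) begins 47 mm behind the grasp point.
Start: joints at [-50.357, 20.546, 0.682, 0, -70.136, -16.507], TCP at [0.265, -0.621, 0.246] pointing down, gripper open.
Joint ranges: [-176.03, 176.03], [-82.01, 121.73], [-58.28, 71.71], [-173.87, 95.51], [-174.79, -0.11], [-173.66, 173.66]. Speed limits (degrees/s): [136.94, 136.94, 172.46, 180, 180, 180].

### API

Orientations are given as [roll, pitch, yaw] about the fixed x, y, z axes, in that order (R = Rz(yaw) Ry(pitch) Rx(roll)).
In Python, from plant import get_obs, snapshot, close_job, spot_in, spot_point gives the robot as it stands.
- The arm moves only by the tool play_rows, never from a script. Its argument "plan" is a list of rows, each a list of 6 numbers: the shift along the tool's x, y, z in cm, then the turn, a rotation vector about the tool's x, y, z in degrees. A call has 1 to 20 rows; each row shifts and turns the commanded pose from where the row before left it, along the tool's axes as they then stand; what a row does not reach is not made up. A row lasts 1/12 s, in which the tool goes at most 41.7 mm and 7.16 degrees, less where a joint would pass 70% of its speed; a pose out of reach is approached as far as the arm can. A call is refused whole if a number of a shift passes 4.17 or a number of a turn 7.16, either way. A call with a gripper value outside its range is refused whole. "grip" is the finger opening in cm, from 0 to 8.76, set as the call begins (left out, the last holds). The fingers move at their own pace and stop on an object; the grip force is fixed at half the most. Time passes only in rows, so rows that do not move let the fingers close. It gives the time, the measured TCP pose, the force, the opening and the grip force at its end, in the units of the state.
- get_obs(): the state, without advancing time (a new reading comes with each control period).
- snapshot(name): name is "scene" or "top" or "wrist"; returns a dict with "frame" (420x560x3 uint8, red, green, blue), "fx", "fy", "cx", "cy" (pixels), "position" and "attitude" of the camera in the world. Camera axes: x right, y down, z forward; pixel columns grow to the right and rows downward; lengths in m; the calibration is good to about 2 mm. A picture is of the moment at which its call begins. There is no depth.
- close_job(): hands the job in; it is judged then, once.
Trained networks look in the newest picture that a camera, given by its name, has taken for a name from the list of things; names that differ only in an ending like _2 or _b are one class to them, and where a whole thing is asked for, a point or a joint stands for the part that bears it (a point fixed in the world has none). Each returns a list of dicts, best first, with "score" (0 to 1); they miss things now and then, are a little off and sometimes report something else, mostly with a low value. They report only what shows in the picture. A call takes as long as a camera call.
- spot_in(camera, thing): "position" ([x, y, z] in m, in world coordinates, good to about 4 mm: the middle of the surface that is visible of it).
- spot_point(camera, thing): "position" ([x, y, z] in m, in world coordinates, good to about 4 mm: a listed point, or the origin of a listed thing).
The state is a dict: "clock": time; "joint_pos": joint angles; "qvel": joint speeds; "tau": joint torques, N m; "tool_pos": TCP position; "orientation": TCP orientation; "force": force on the tool from outside, world axes, zero at the start; "moment": the same for the moment, N m; "opening": finger opening in m; "gripper_force": force on a finger pad.
Only numpy, scipy, OpenCV 4.12 (cv2) and the standard library are available. Lean on these libraries where they do the work, as an engineer would, in place of code of your own. Each camera call takes 0.05 s, during which the arm holds its last target. There are 200 camera calls.

## Working session

There is one attempt and no reset: what is moved stays moved. The work goes in short steps, Python scripts to look and compute and a tool call to move; the robot and the scene stay as the last step left them, time stands still between calls to the robot, and variables do not carry over. Pictures are saved under pics/ and viewed, at most 10 in all, crops included, and the job is handed in when it is done.

Besides the shell and the picture viewer there is one more tool, called after "Request:" by a JSON object that holds its "api" and its "payload". play_rows: Moves the arm, as the interface text tells. Its arguments: {"type":"object","properties":{"plan":{"type":"array","items":{"type":"array","items":{"type":"number"}}},"grip":{"type":"number"}},"required":["plan"]}

```bash
mkdir -p pics; python3 - <<'E'
from plant import *
import cv2
for c in ("top","scene"):
    s=snapshot(c); cv2.imwrite(f"pics/{c}1.png",s["frame"][:,:,::-1])
    print(c,s["position"],s["attitude"],s["fx"],s["cx"],s["cy"])
    for t in ("manifold","grip_left","grip_mid","grip_right","port_left","port_mid","port_right","funnel_a_mid","bare_mid","tube_rack","sample_bottle","dish_stack","forceps"):
        print(t,[( [round(float(v),3) for v in d["position"]],round(d["score"],2)) for d in spot_point(c,t)[:3]])
print(get_obs())
E
```

```text
top [ 0.22074302 -0.01927675  1.60727665] [-168.70642926    0.87484951  -91.2334315 ] 537.922694931408 278.2722034263989 206.39615374654508
manifold [([0.585, 0.012, -0.003], 0.56)]
grip_left [([0.516, 0.209, 0.123], 0.46)]
grip_mid [([0.537, 0.057, 0.124], 0.69)]
grip_right [([0.547, -0.107, 0.124], 0.67), ([0.374, 0.435, -0.001], 0.28)]
port_left [([0.669, 0.174, 0.119], 0.76), ([0.722, -0.097, 0.174], 0.19)]
port_mid [([0.695, 0.04, 0.112], 0.65)]
port_right [([0.723, -0.104, 0.114], 0.83), ([0.553, -0.105, 0.123], 0.7)]
funnel_a_mid [([0.722, -0.098, 0.175], 0.86)]
bare_mid [([0.666, 0.175, 0.135], 0.74)]
tube_rack [([0.601, -0.435, 0.001], 0.59), ([0.55, -0.107, 0.123], 0.18)]
sample_bottle [([0.514, 0.411, -0.002], 0.93), ([0.534, 0.059, 0.127], 0.22)]
dish_stack [([0.652, 0.415, 0.002], 0.97)]
forceps [([0.375, 0.434, 0.002], 0.65)]
scene [ 1.0475751  -0.37247081  1.19858185] [-1.50956590e+02 -3.84018227e-02  5.44968486e+01] 405.1114318047781 282.88282752335 209.61454427610622
manifold [([0.587, 0.019, 0.006], 0.79), ([0.375, 0.436, -0.001], 0.55)]
grip_left [([0.518, 0.208, 0
[... 490 characters left out ...]
, 0.439, 0.001], 0.63)]
{'clock': 1.4, 'joint_pos': array([-5.03584022e+01,  2.05464941e+01,  6.81925488e-01, -8.69493391e-04,
       -7.01356381e+01, -1.65073912e+01]), 'qvel': array([-0.0292797 ,  0.06524324,  0.04975356, -0.03449476,  0.06193246,
        0.04602517]), 'tau': array([ 1.31384182e-03, -5.82375383e+01,  2.93279475e+01,  7.00195804e+00,
        1.22788796e-02,  1.09488892e-05]), 'tool_pos': array([ 0.26518218, -0.6207036 ,  0.24555674]), 'orientation': array([ 1.79999569e+02,  7.25329242e-04, -1.56866089e+02]), 'force': array([-0.39645926,  0.08136614,  0.00404193]), 'moment': array([-0.00452151, -0.0034847 , -0.06048421]), 'gripper_force': 0.0, 'opening': 0.08751773672653607}
```

View pics/top1.png

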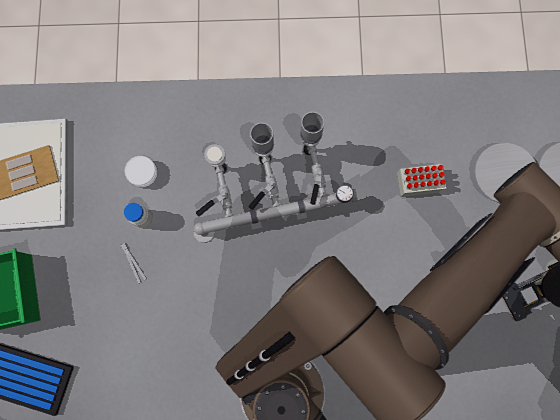

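View pics/scene1.png

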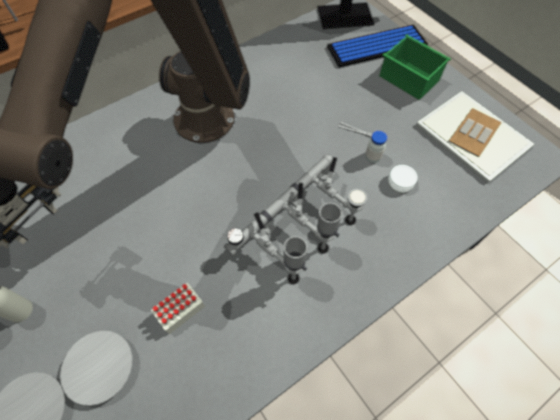

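The bare base sits in the left port (214,153 in top), and the funnels are in the middle (262,138) and right (312,125) ports. The levers are at about 27°, 39° and 65°. I'll shut the left valve and open the middle and right ones. The manifold origin is about (0.5875, 0.0155) with yaw 11.3°. First I'll close the fingers, turn the tool to the manifold axes and move above the right lever.

Request:
{"api": "play_rows", "payload": {"grip": 0, "plan": [[0, 0, 0, 0, 0, 5.9], [0, 0, 0, 0, 0, 5.9], [-2.24, 2.68, 0, 0, 0, 0], [-2.24, 2.68, 0, 0, 0, 0], [-2.24, 2.68, 0, 0, 0, 0], [-2.24, 2.68, 0, 0, 0, 0], [-2.24, 2.68, 0, 0, 0, 0], [-2.24, 2.68, 0, 0, 0, 0], [-2.24, 2.68, 0, 0, 0, 0], [-2.24, 2.68, 0, 0, 0, 0], [-2.24, 2.68, 0, 0, 0, 0], [-2.24, 2.68, 0, 0, 0, 0], [-2.24, 2.68, 0, 0, 0, 0], [-2.24, 2.68, 0, 0, 0, 0], [-2.24, 2.68, 0, 0, 0, 0], [-2.24, 2.68, 0, 0, 0, 0], [-2.24, 2.68, 0, 0, 0, 0], [-2.24, 2.68, 0, 0, 0, 0]]}}

```text
clock: 2.9
tool_pos: [0.5329, -0.1281, 0.246]
orientation: [-180.0, 0.0, -168.7]
force: [0.7, -0.6, -0.3]
opening: 0.0001
gripper_force: 0.0
```

```bash
cat > h.py <<'E'
from plant import *
import cv2, numpy as np
def look(name,cam="wrist"):
    s=snapshot(cam); cv2.imwrite(f"pics/{name}.png",s["frame"][:,:,::-1])
    P={}
    for t in ("port_left","port_mid","port_right","grip_left","grip_mid","grip_right","manifold"):
        r=spot_point(cam,t)
        if r: P[t]=r[0]["position"]; print(t,np.round(P[t],3),round(r[0]["score"],2))
    o=get_obs()
    print("tcp_m",o["clock"],np.round(m(o["tool_pos"]),1),o["tool_pos"],o["force"])
    for k in P: print(k,"m:",np.round(m(P[k]),1))
def m(p,o=(0.5875,0.0155),a=11.3):
    a=np.radians(a); d=np.array(p[:2])-o
    return 1000*np.array([d@[np.cos(a),np.sin(a)],d@[-np.sin(a),np.cos(a)]])
E
python3 -c "from h import *; look('w1'); look('t2','top')"
```

```text
port_mid [ 0.606 -0.428 -0.002] 0.24
grip_mid [0.537 0.06  0.123] 0.82
grip_right [ 0.551 -0.107  0.118] 0.89
tcp_m 3.3 [ -83.2 -132.4] [ 0.53184367 -0.13065797  0.24563137] [-0.02863039 -0.29769131 -0.172782  ]
port_mid m: [ -68.7 -438.9]
grip_mid m: [-41.2  53.4]
grip_right m: [ -59.4 -112.6]
grip_left [0.518 0.204 0.126] 0.49
grip_right [ 0.553 -0.107  0.124] 0.42
manifold [ 0.586  0.015 -0.002] 0.56
tcp_m 3.7 [ -82.7 -131.9] [ 0.53224905 -0.13005987  0.2456174 ] [-0.91556675  0.68957853 -0.2742245 ]
grip_left m: [-30.7 198.7]
grip_right m: [ -58.  -113.2]
manifold m: [-1.6 -0.1]
```

View pics/w1.png

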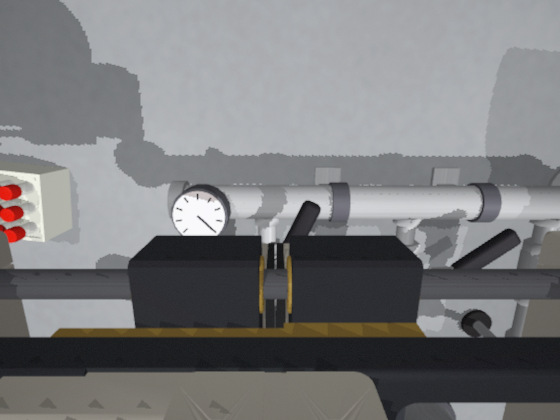

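```bash
python3 -c "
from h import *
s=snapshot('wrist'); print(s['position'],s['attitude'],s['fx'],s['cx'],s['cy'])
R=__import__('scipy.spatial.transform',fromlist=['x']).Rotation.from_euler('xyz',s['attitude'],degrees=True).as_matrix()
for z in (.227,.246,.27,.293,.32):
  for u,v in ((133,262),(417,262),(262,300),(292,300)):
    d=R@[(u-s['cx'])/s['fx'],(v-s['cy'])/s['fy'],1]; p=s['position']+d*(z-s['position'][2])/d[2]
    print(z,(u,v),np.round(m(p)-m(get_obs()['tool_pos']),1))
"
```

```text
[ 0.46454525 -0.14473525  0.38414715] [ 1.65032714e+02 -7.75466677e-05  1.01307798e+02] 323.20622510427165 275.0653419739461 210.11477769731854
0.227 (133, 262) [  1.  -75.9]
0.227 (417, 262) [ 1.  73.4]
0.227 (262, 300) [23.3 -8.3]
0.227 (292, 300) [23.3  8. ]
0.246 (133, 262) [ -7.5 -66.9]
0.246 (417, 262) [-7.5 64.4]
0.246 (262, 300) [12.1 -7.4]
0.246 (292, 300) [12.1  6.9]
0.27 (133, 262) [-18.3 -55.5]
0.27 (417, 262) [-18.3  53. ]
0.27 (262, 300) [-2.  -6.4]
0.27 (292, 300) [-2.   5.5]
0.293 (133, 262) [-28.5 -44.5]
0.293 (417, 262) [-28.5  42.1]
0.293 (262, 300) [-15.6  -5.3]
0.293 (292, 300) [-15.6   4.1]
0.32 (133, 262) [-40.6 -31.7]
0.32 (417, 262) [-40.6  29.3]
0.32 (262, 300) [-31.5  -4.1]
0.32 (292, 300) [-31.5   2.6]
```

View pics/t2.png

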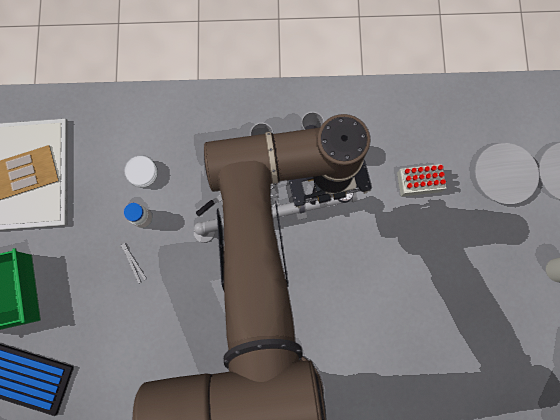

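```bash
python3 -c "
import cv2
a=cv2.imread('pics/w1.png')[190:420,100:450]; cv2.imwrite('pics/w1z.png',cv2.resize(cv2.convertScaleAbs(a,alpha=2,beta=20),None,fx=2.2,fy=2.2,interpolation=3))"
```

```text
(no output)
```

View pics/w1z.png

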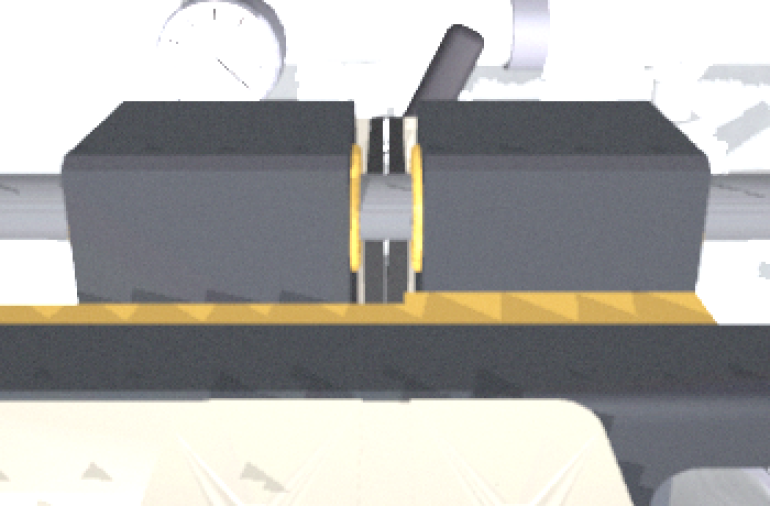

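The gold-edged dark blocks are the jaw carriers. The fingers are the thin pair between them at columns 262–290. The header runs level in the picture, so the yaw is right. Next I'll go beside the right lever on its clockwise side and descend.

Request:
{"api": "play_rows", "payload": {"plan": [[-2.3, 2.65, 0, 0, 0, 0], [-2.3, 2.65, 0, 0, 0, 0], [0, 0, 0, 0, 0, 0], [0, 0, 3.05, 0, 0, 0], [0, 0, 3.05, 0, 0, 0], [0, 0, 3.05, 0, 0, 0], [0, 0, 3.05, 0, 0, 0], [0, 0, 0, 0, 0, 0], [0, 0, 0, 0, 0, 0]]}}

```text
clock: 4.5
tool_pos: [0.5662, -0.0691, 0.1227]
orientation: [-180.0, -0.2, -168.7]
force: [1.0, 0.6, 0.4]
opening: 0.0005
gripper_force: 0.0
```

```bash
python3 -c "
from h import *
look('w2')"
```

```text
grip_right [ 0.552 -0.11   0.12 ] 0.81
tcp_m 4.9 [-36.1 -78.7] [ 0.56751291 -0.06874606  0.12474056] [-0.21062856  0.14167725  0.19877555]
grip_right m: [ -59.2 -115.6]
```

View pics/w2.png

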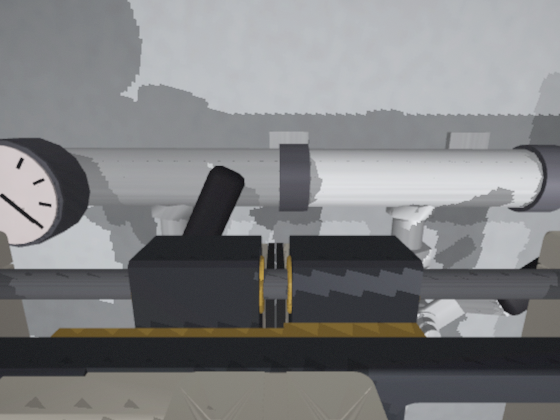

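The fingers stand to the right of the lever, clear of it. Now I'll push the right lever towards open.

Request:
{"api": "play_rows", "payload": {"plan": [[0.5, -0.55, 0, 0, 0, 0], [0.5, -0.55, 0, 0, 0, 0], [0.5, -0.55, 0, 0, 0, 0], [0.5, -0.55, 0, 0, 0, 0], [0.5, -0.55, 0, 0, 0, 0], [0.4, -0.45, 0, 0, 0, 0], [0, 0, 0, 0, 0, 0], [0, 0, 0, 0, 0, 0]]}}

```text
clock: 5.57
tool_pos: [0.5437, -0.1067, 0.1233]
orientation: [-180.0, -0.1, -168.7]
force: [-0.8, 0.8, -0.4]
opening: 0.0003
gripper_force: 0.0
```

Request:
{"api": "play_rows", "payload": {"plan": [[0, -0.3, 0, 0, 0, 0], [0, -0.3, 0, 0, 0, 0], [0, 0, 0, 0, 0, 0], [0, 0, 0, 0, 0, 0]]}}

```text
clock: 5.9
tool_pos: [0.5443, -0.1097, 0.123]
orientation: [179.8, -0.2, -168.7]
force: [-8.2, 16.1, 7.0]
opening: 0.0005
gripper_force: 9.2
```

```bash
python3 -c "
from h import *
look('w3')"
```

```text
tcp_m 6.3 [ -67.  -114.3] [ 0.54423519 -0.10973713  0.12301832] [-7.35794244 16.0787952   7.50169532]
```

View pics/w3.png

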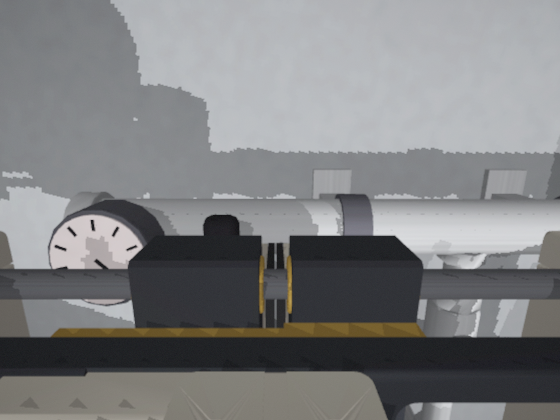

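The right lever's tip points straight over the header, and the 17 N reaction says it is on its stop. Now the middle lever.

Request:
{"api": "play_rows", "payload": {"plan": [[0, 0.5, 0, 0, 0, 0], [0, 0.5, 0, 0, 0, 0], [0, 0, -3, 0, 0, 0], [0, 0, -3, 0, 0, 0], [-0.98, 2.9, 0, 0, 0, 0], [-0.98, 2.9, 0, 0, 0, 0], [-0.98, 2.9, 0, 0, 0, 0], [-0.98, 2.9, 0, 0, 0, 0], [-0.98, 2.9, 0, 0, 0, 0], [-0.98, 2.9, 0, 0, 0, 0], [0, 0, 0, 0, 0, 0], [0, 0, 0, 0, 0, 0]]}}

```text
clock: 7.3
tool_pos: [0.5676, 0.0815, 0.1832]
orientation: [-180.0, -0.0, -168.5]
force: [1.0, -0.8, -0.4]
opening: 0.0011
gripper_force: 0.0
```

```bash
python3 -c "
from h import *
look('w4')"
```

```text
grip_left [0.514 0.207 0.123] 0.56
grip_mid [0.536 0.059 0.126] 0.56
manifold [ 0.585  0.011 -0.001] 0.64
tcp_m 7.7 [-7.1 66.6] [0.56752214 0.0794411  0.18365002] [-0.42865876 -0.23036704 -0.08793494]
grip_left m: [-34.2 202.3]
grip_mid m: [-42.4  53.1]
manifold m: [-3.4 -3.7]
```

Request:
{"api": "play_rows", "payload": {"plan": [[0, 0.3, 0, 0, 0, 0], [0, 0, 3, 0, 0, 0], [0, 0, 3, 0, 0, 0], [0, 0, 0, 0, 0, 0], [0.58, -0.42, 0, 0, 0, 0], [0.58, -0.42, 0, 0, 0, 0], [0.58, -0.42, 0, 0, 0, 0], [0.58, -0.42, 0, 0, 0, 0], [0.58, -0.42, 0, 0, 0, 0], [0.58, -0.42, 0, 0, 0, 0], [0.58, -0.42, 0, 0, 0, 0], [0.58, -0.42, 0, 0, 0, 0], [0.58, -0.42, 0, 0, 0, 0], [0.58, -0.3, 0, 0, 0, 0], [0, 0, 0, 0, 0, 0], [0, 0, 0, 0, 0, 0]]}}

```text
clock: 9.03
tool_pos: [0.5174, 0.0313, 0.1241]
orientation: [-180.0, -0.0, -168.7]
force: [-0.9, 2.3, 1.8]
opening: 0.0004
gripper_force: 0.8
```

Request:
{"api": "play_rows", "payload": {"plan": [[0, -0.3, 0, 0, 0, 0], [0, -0.3, 0, 0, 0, 0], [0, 0, 0, 0, 0, 0], [0, 0, 0, 0, 0, 0]]}}

```text
clock: 9.37
tool_pos: [0.5182, 0.0277, 0.1235]
orientation: [179.8, -0.1, -168.7]
force: [-9.4, 16.7, 10.1]
opening: 0.0002
gripper_force: 10.1
```

The middle lever gives the same end position relative to its stem (25.6 mm) and the same force. Now the left lever: from the header side, push towards +x.

Request:
{"api": "play_rows", "payload": {"plan": [[0, 0.5, 0, 0, 0, 0], [0, 0.5, 0, 0, 0, 0], [0, 0, -3, 0, 0, 0], [0, 0, -3, 0, 0, 0], [0.2, 2.75, 0, 0, 0, 0], [0.2, 2.75, 0, 0, 0, 0], [0.2, 2.75, 0, 0, 0, 0], [0.2, 2.75, 0, 0, 0, 0], [0.2, 2.75, 0, 0, 0, 0], [0.2, 2.75, 0, 0, 0, 0], [0, 0, 0, 0, 0, 0], [0, 0, 0, 0, 0, 0]]}}

```text
clock: 10.37
tool_pos: [0.4726, 0.1958, 0.183]
orientation: [-179.9, -0.1, -168.5]
force: [0.3, 0.2, -0.1]
opening: 0.0005
gripper_force: 0.0
```

```bash
python3 -c "
from h import *
look('w5')"
```

```text
grip_left [0.518 0.21  0.123] 0.44
grip_mid [0.376 0.433 0.004] 0.59
tcp_m 10.7667 [-77.  197.8] [0.47327524 0.19439537 0.18354177] [-0.47884226 -0.005786    0.07834367]
grip_left m: [-30.  204.1]
grip_mid m: [-125.9  451.1]
```

View pics/w5.png

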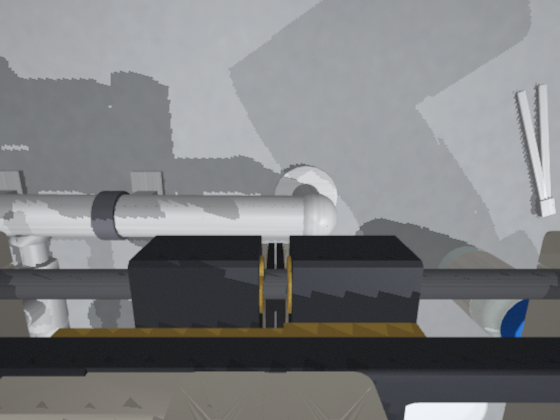

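The tool stands over the header's end, with the lever hidden behind the carriers and the bottle low at the right. I'll descend and push towards +x.

Request:
{"api": "play_rows", "payload": {"plan": [[0, 0, 3, 0, 0, 0], [0, 0, 3, 0, 0, 0], [0, 0, 0, 0, 0, 0], [-0.6, 0, 0, 0, 0, 0], [-0.6, 0, 0, 0, 0, 0], [-0.6, 0, 0, 0, 0, 0], [-0.6, 0, 0, 0, 0, 0], [-0.6, 0, 0, 0, 0, 0], [-0.6, 0, 0, 0, 0, 0], [-0.6, 0, 0, 0, 0, 0], [-0.6, 0, 0, 0, 0, 0], [-0.5, 0, 0, 0, 0, 0], [-0.2, 0, 0, 0, 0, 0], [0, 0, 0, 0, 0, 0], [0, 0, 0, 0, 0, 0]]}}

```text
clock: 12.02
tool_pos: [0.5277, 0.206, 0.1237]
orientation: [-180.0, 0.1, -168.7]
force: [0.5, 0.0, 0.0]
opening: 0.0006
gripper_force: 0.0
```

Request:
{"api": "play_rows", "payload": {"plan": [[-0.3, 0, 0, 0, 0, 0], [-0.2, 0, 0, 0, 0, 0], [0, 0, 0, 0, 0, 0], [0, 0, 0, 0, 0, 0]]}}

```text
clock: 12.35
tool_pos: [0.5293, 0.206, 0.1234]
orientation: [-180.0, -0.3, -168.7]
force: [-15.5, 1.2, 8.9]
opening: 0.0004
gripper_force: 6.9
```

Request:
{"api": "play_rows", "payload": {"plan": [[0.5, 0, 0, 0, 0, 0], [1.5, 0, 0, 0, 0, 0], [2, 0, 0, 0, 0, 0], [0, 0, -3, 0, 0, 0], [0, 0, -3, 0, 0, 0], [0, 0, -3, 0, 0, 0], [0, 0, -3, 0, 0, 0], [0, -3.8, 0, 0, 0, 0], [0, -3.8, 0, 0, 0, 0], [0, -3.8, 0, 0, 0, 0], [0, -3.8, 0, 0, 0, 0], [0, -3.8, 0, 0, 0, 0], [0, -3.8, 0, 0, 0, 0], [0, -3.8, 0, 0, 0, 0], [0, -3.8, 0, 0, 0, 0], [0, -3.8, 0, 0, 0, 0], [0, -3.8, 0, 0, 0, 0]]}}

```text
clock: 13.77
tool_pos: [0.5678, -0.1759, 0.2441]
orientation: [-179.9, 0.1, -168.7]
force: [1.1, 1.4, 0.3]
opening: 0.0004
gripper_force: 0.0
```

Request:
{"api": "play_rows", "payload": {"plan": [[0, -3.8, 0, 0, 0, 0], [0, -3.8, 0, 0, 0, 0], [0, -3.8, 0, 0, 0, 0], [0.5, -3.8, 0, 0, 0, 0], [1, -3.5, 0, 0, 0, 0], [1, -3.5, 0, 0, 0, 0], [1, -3.5, 0, 0, 0, 0], [1, -3.5, 0, 0, 0, 0], [0, 0, 0, 0, 0, 0], [0, 0, 0, 0, 0, 0]]}}

```text
clock: 14.6
tool_pos: [0.5797, -0.4712, 0.2425]
orientation: [180.0, -0.0, -168.9]
force: [-0.1, -0.2, -0.2]
opening: 0.0003
gripper_force: 0.0
```

```bash
python3 -c "
from h import *
look('t3','top')
a=cv2.imread('pics/t3.png')[90:260,120:460]; cv2.imwrite('pics/t3z.png',cv2.resize(a,None,fx=2.3,fy=2.3,interpolation=3))"
```

```text
port_left [0.668 0.175 0.116] 0.83
port_mid [0.691 0.041 0.115] 0.58
port_right [ 0.724 -0.101  0.115] 0.64
grip_left [0.547 0.22  0.125] 0.72
grip_mid [0.521 0.002 0.126] 0.52
grip_right [ 0.551 -0.133  0.126] 0.44
manifold [0.585 0.015 0.001] 0.65
tcp_m 15.0 [-100.9 -472.7] [ 0.58115938 -0.46780947  0.2441084 ] [-0.09185394 -0.56345047 -0.90065439]
port_left m: [110.5 140.2]
port_mid m: [106.2   4.5]
port_right m: [ 111.1 -140.6]
grip_left m: [  0.3 209. ]
grip_mid m: [-68.3  -0.4]
grip_right m: [ -64.9 -138.3]
manifold m: [-2.8  0.4]
```

View pics/t3z.png

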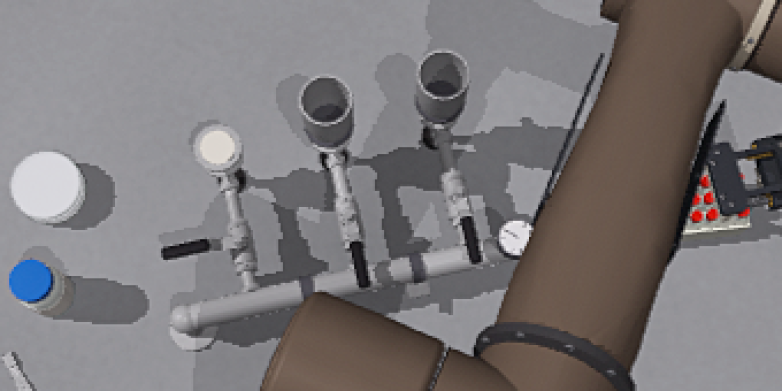

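The left lever lies across its branch (crop 186,249). The middle (361,265) and right (472,240) levers are in line with theirs, and the holders and the bench items in view haven't moved. The tool is clear, so I'm handing in.

```bash
python3 -c "
from plant import *
print(close_job())"
```

```text
the job is handed in; nothing more can be done
None
```

The job is handed in: I opened the middle and right valves (the funnel stations) and shut the left one (the bare base). Each lever was pushed onto its stop from one side, and the last picture showed all three in place. No pass or fail result came back.

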